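# Loosen the left-hand disc nut of the foot grinder

## Task

The disc held by the red T-bar nut is worn and has to come off next. That nut has a left-hand thread and the spindle is already locked: loosen it by at least 70 degrees, about a fifth of a turn, never tightening it, then let go and draw clear. Leave the black nut on the other grinder as it is.

Things in the scene. Friction and masses are not known exactly. Their poses are not given: they have to be found in the camera images.
- red_nut (a joint): red T-bar nut on the upright locked spindle of one of two alike round grey bench grinders, left-hand thread. Value in rad: starts between 0 and 0.1 (snug), grows as the nut turns clockwise seen from above (loosening), falls anticlockwise (tightening, stop at -0.4). Turns to 2.6 against an even drag of about 0.07 N m, stays where left, does not rise or come off.
- red_nut_grip (a point): centre of the red nut's bar, on the spindle axis, 115 mm above the bench, 45 mm above the blue 110 mm disc. The level bar is 66 mm long (this point's x axis), 14 mm wide (its y axis, flat upright sides to pinch) and 20 mm high; z up. Below it a 13 mm thick neck, and from 32 mm below this point a hub 32 mm across. These axes turn with the nut.
- black_nut (a joint): the same nut in black on the other grinder, ordinary right-hand thread, to be left alone. Value in rad: starts at 0, grows anticlockwise seen from above (loosening).
- black_nut_grip (a point): centre of the black nut's bar, same sizes and axes as the red one. Both grinders are 140 mm across and fixed to the bench.

How it is judged:
By the outcome, as a careful person would: the job done as asked, in the order asked, and still so for the second after the job is handed in, with the robot touching nothing.
It also fails if it takes over 29 s, if anything falls off the work surface, if the arm or the gripper's body presses on something with over 40 N, if the wrist force passes 120 N, or if a joint passes its speed limit or range.

## Robot

A 6-joint arm with a two-finger parallel gripper is mounted at the origin on a cart in front of the work surface, level with it; the furniture and walls round the work are solid. World frame = base frame: x ahead of the robot, y to its left, z up, the work surface at z = 0. Lengths are in m, angles in rad, forces in N, time in s.
With the tool pointing down it reaches from about 0.425 to 0.95 m from the base axis. Payload 3.5 kg.
Tool frame: the origin (TCP) lies at the very end of the fingers, on their centre line; the grasp point (between the pads) lies 19 mm behind it; z points along the fingers, y is the line along which they close (so a half turn about z gives the same grasp; the last joint's range is limited). The gripper opens to 85 mm and grips with 20 to 120 N. Pads are 22 mm wide; open, the fingers measure 114 mm over their backs; the gripper's body (76 mm by 85 mm) begins 54 mm behind the grasp point. The pads swing forward as they close: fully open they stand 13 mm farther back than shut.
Start: joints at [-1.262, 0.286, 1.577, -0, 1.279, -0.15], TCP at [0.299, -0.605, 0.198] pointing down, gripper open.
Joint ranges: [-2.77, 2.77], [-0.9, 2.22], [0.21, 2.48], [-1.53, 4.67], [0.24, 2.81], [-2.84, 2.84]. Speed limits (rad/s): [2.79, 2.79, 3.14, 3.14, 3.14, 3.14].

## Interface

Orientations are given as a unit quaternion [x, y, z, w].
In Python, from plant import ctrl gives the robot as it stands.
- The arm moves only by the tool carry_out, never from a script. Its argument "deltas" is one flat list of numbers, 6 for each row, row after row: the shift along the tool's x, y, z in m, then the turn, a rotation vector about the tool's x, y, z in rad. A call has 1 to 5 rows; each row is the pose to reach, as a shift and turn from the pose commanded when the call began, along the tool's axes at that moment; what a row does not reach only later rows make up. A row lasts 1/8 s, in which the tool goes at most 62.5 mm and 10.7 degrees, less where a joint would pass 70% of its speed; a pose out of reach is approached as far as the arm can. A call with a gripper value outside its range is refused whole. "grip" is the opening in per cent of the stroke, from 0 (shut) to 100 (fully open), set as the call begins (left out, the last holds). The fingers move at their own pace and stop on an object; "grip_force" is the grip in N (left out, the last holds). Time passes only in rows, so rows that repeat a pose let the fingers close. It gives the time, the measured TCP pose, the force, the opening and the grip force at its end, in the units of the state.
- ctrl.get_state(): the state, without advancing time (a new reading comes with each control period).
- ctrl.read_camera(name): name is "scene" or "top" or "wrist"; returns (picture, depth): 384x512x3 uint8, red, green, blue; 384x512 float32, m along the optical axis (not along the pixel's ray), 0 where there is no reading.
- ctrl.camera_model(name): a dict with "intrinsics" (3x3 intrinsics, pixels), "extrinsics" (4x4, takes a point from world to camera coordinates); the wrist camera has in their place "hand_eye" (4x4, takes a point from camera to tool coordinates, whose origin is the TCP and whose axes are the flange's). Camera axes: x right, y down, z forward; pixel columns grow to the right and rows downward; lengths in m; the calibration is good to about 2 mm. A picture is of the moment at which its call begins: read the wrist's pose just before it. camera_model takes no time and is no camera call.
- ctrl.sign_off(): hands the job in; it is judged then, once.
Trained networks look in the newest picture that a camera, given by its name, has taken for a name from the list of things; names that differ only in an ending like _2 or _b are one class to them, and where a whole thing is asked for, a point or a joint stands for the part that bears it (a point fixed in the world has none). Each returns a list of dicts, best first, with "score" (0 to 1); they miss things now and then, are a little off and sometimes report something else, mostly with a low value. They report only what shows in the picture. A call takes as long as a camera call.
- ctrl.find_in(camera, query): "uv" ([column, row] in pixels, amid what is visible of it).
The state is a dict: "time": time; "qpos": joint angles; "dq": joint speeds; "joint_efforts": joint torques, N m; "eef_pos": TCP position; "tcp_rot": TCP orientation; "contact_force": force on the tool from outside, world axes, zero at the start; "wrist_torque": the same for the moment, N m; "opening": opening from 0.0 (shut) to 1.0 (fully open); "finger_force": force on a finger pad.
Only numpy, scipy, OpenCV 4.12 (cv2) and the standard library are available. Lean on these libraries where they do the work, as an engineer would, in place of code of your own. Each camera call takes 0.05 s, during which the arm holds its last target. There are 200 camera calls.

## Working session

There is one attempt and no reset: what is moved stays moved. The work goes in short steps, Python scripts to look and compute and a tool call to move; the robot and the scene stay as the last step left them, time stands still between calls to the robot, and variables do not carry over. Pictures are saved under pics/ and viewed, at most 10 in all, crops included, and the job is handed in when it is done.

Besides the shell and the picture viewer there is one more tool, called by a JSON object that holds its "op" and its "data", one argument or row to a line. carry_out: Moves the arm, as the interface text tells. Its arguments: {"type":"object","properties":{"deltas":{"type":"array"},"grip":{"type":"number"},"grip_force":{"type":"number"}},"required":["deltas"]}

```bash
mkdir -p pics; cat > h.py <<'E'
import numpy as np,cv2
from plant import ctrl
from scipy.spatial.transform import Rotation as R
def cloud(cam,d,st=None):
    m=ctrl.camera_model(cam);K=np.array(m["intrinsics"])
    v,u=np.mgrid[:384,:512]
    p=np.stack([(u-K[0,2])*d/K[0,0],(v-K[1,2])*d/K[1,1],d],-1)
    if "extrinsics" in m: T=np.linalg.inv(np.array(m["extrinsics"]))
    else:
        T=np.eye(4);T[:3,:3]=R.from_quat(st["tcp_rot"]).as_matrix();T[:3,3]=st["eef_pos"];T=T@np.array(m["hand_eye"])
    return p@T[:3,:3].T+T[:3,3]
E
python3 - <<'E'
from h import *
ims=[]
for c in("top","scene"):
    im,d=ctrl.read_camera(c); P=cloud(c,d); np.savez(c,im=im,P=P,d=d); ims.append(im)
    for q in("red_nut","black_nut","red_nut_grip"):
        for f in ctrl.find_in(c,q)[:2]:
            u,v=map(int,f["uv"]);print(c,q,f,P[v,u].round(3))
cv2.imwrite("pics/a.png",cv2.resize(np.hstack(ims)[...,::-1],(800,300)))
s=ctrl.get_state();print(s["time"],s["eef_pos"],s["tcp_rot"],s["opening"])
E
```

```text
top red_nut {'uv': [344.2, 182.6], 'score': 0.73} [ 0.534 -0.208  0.124]
top black_nut {'uv': [146.5, 191.0], 'score': 0.56} [0.513 0.265 0.122]
top red_nut_grip {'uv': [343.0, 184.3], 'score': 0.51} [ 0.529 -0.207  0.12 ]
scene red_nut {'uv': [316.2, 175.8], 'score': 0.57} [ 0.521 -0.204  0.123]
scene black_nut {'uv': [161.8, 232.3], 'score': 0.55} [0.506 0.271 0.118]
scene red_nut_grip {'uv': [314.6, 179.1], 'score': 0.57} [ 0.532 -0.209  0.106]
0.4 [ 0.29892115 -0.60508629  0.19764047] [ 9.73808233e-01  2.27370833e-01 -1.56149692e-05 -1.69068202e-04] 0.9946224408055396
```

View pics/a.png

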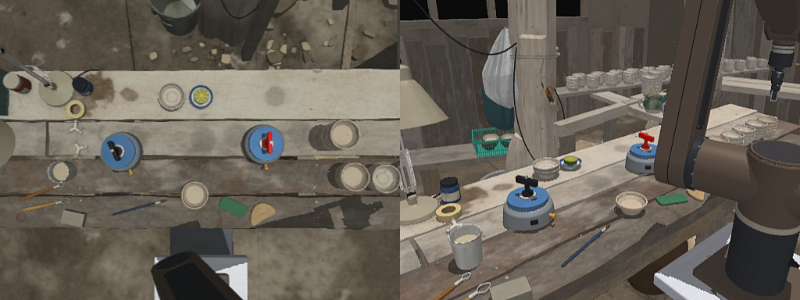

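The top view (left half) shows the red nut at about (268,143) on the right grinder and the black nut at about (117,150) on the left one. Next I'll fit the bar's axis from its red pixels.

```bash
python3 - <<'E'
from h import *
for c in("top","scene"):
    z=np.load(c+".npz");P=z["P"];h=cv2.cvtColor(z["im"],cv2.COLOR_RGB2HSV)
    red=((h[...,0]<8)|(h[...,0]>172))&(h[...,1]>130)&(h[...,2]>50)
    near=np.hypot(P[...,0]-.53,P[...,1]+.207)<.06
    for lo in(.1,.118):
        Q=P[red&near&(P[...,2]>lo)&(P[...,2]<.14)]
        (cx,cy),wh,a=r=cv2.minAreaRect((Q[:,:2]*1000).astype(np.float32))
        e,V=np.linalg.eigh(np.cov(Q[:,:2].T))
        print(c,lo,len(Q),r,"pca",np.degrees(np.arctan2(V[1,1],V[0,1])),Q.mean(0).round(4),np.percentile(Q[:,2],[5,50,95]))
    # blue disc
    blue=(h[...,0]>95)&(h[...,0]<118)&(h[...,1]>100)&(np.hypot(P[...,0]-.53,P[...,1]+.207)<.08)&(abs(P[...,2]-.07)<.012)
    Q=P[blue];print("disc",len(Q),cv2.minEnclosingCircle((Q[:,:2]*1000).astype(np.float32)),Q[:,2].mean())
im=np.load("top.npz")["im"];cv2.imwrite("pics/b.png",cv2.resize(im[140:230,290:400,::-1],None,fx=5,fy=5))
s=ctrl.get_state()
print(R.from_quat(s["tcp_rot"]).as_matrix().round(3),s["qpos"])
print(ctrl.camera_model("wrist"))
E
```

```text
top 0.1 150 ((534.0638427734375, -210.98867797851562), (62.073455810546875, 12.37666130065918), 1.0855839252471924) pca -179.33470100682916 [ 0.5333 -0.2096  0.1219] [0.11300416 0.1233401  0.12671279]
top 0.118 125 ((534.0638427734375, -210.98867797851562), (62.073455810546875, 12.37666130065918), 1.0855839252471924) pca -179.08177224805792 [ 0.5338 -0.2104  0.1236] [0.12001848 0.1238592  0.12673449]
disc 1102 ((534.1879272460938, -211.3988494873047), 54.3930549621582) 0.06950856211859067
scene 0.1 144 ((530.5870971679688, -210.92144775390625), (63.400047302246094, 14.191465377807617), 0.06490442901849747) pca -177.69128085881127 [ 0.5289 -0.2086  0.1178] [0.10571424 0.11849032 0.12686131]
scene 0.118 74 ((530.5870971679688, -210.92144775390625), (63.400047302246094, 14.191465377807617), 0.06490442901849747) pca -178.3606605154714 [ 0.5298 -0.2085  0.1233] [0.11861999 0.1240471  0.12740024]
disc 391 ((531.7100219726562, -210.21949768066406), 54.30104446411133) 0.0702066409369601
[[ 0.897  0.443 -0.   ]
 [ 0.443 -0.897  0.   ]
 [ 0.    -0.    -1.   ]] [-1.26201444e+00  2.86439356e-01  1.57686856e+00 -4.50078150e-06
  1.27862429e+00 -1.49970712e-01]
{'intrinsics': array([[285.8156952 ,   0.        , 252.701669  ],
       [  0.        , 285.8156952 , 190.41932117],
       [  0.        ,   0.        ,   1.        ]]), 'hand_eye': array([[ 3.65648428e-04, -9.51493658e-01, -3.07668141e-01,
         7.87622855e-02],
       [ 9.99999908e-01,  2.78345155e-04,  3.27641154e-04,
        -2.08513095e-04],
       [-2.26110544e-04, -3.07668232e-01,  9.51493672e-01,
        -1.76468289e-01],
       [ 0.00000000e+00,  0.00000000e+00,  0.00000000e+00,
         1.00000000e+00]])}
```

View pics/b.png

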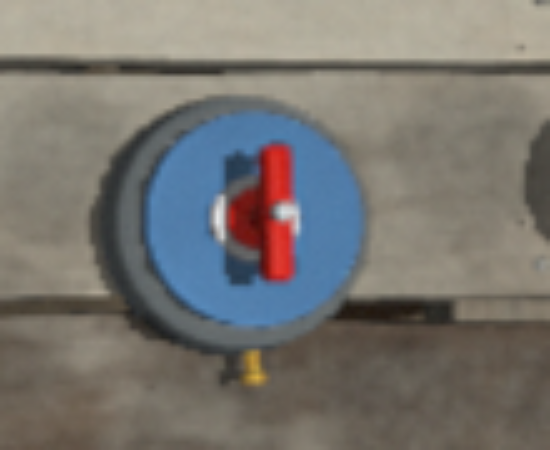

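The bar lies along world x within about 1°, centred near (0.533, -0.211). The disc fit agrees: 109 mm across at z = 0.070. I'll move above it with the jaws turned to match, then check with the wrist camera.

{"op": "carry_out", "data": {
  "deltas": [0.02, -0.013, 0, 0, 0, 0, 0.055, -0.036, 0, 0, 0, 0, 0.095, -0.062, 0, 0, 0, 0, 0.135, -0.088, 0, 0, 0, 0, 0.175, -0.114, 0, 0, 0, 0],
  "grip": 100
}}

```text
time: 1.02
eef_pos: [0.4064, -0.4227, 0.198]
tcp_rot: [0.974, 0.228, 0.0, -0.0]
contact_force: [1.2, 0.2, -0.5]
opening: 1.0
finger_force: 0.0
```

{"op": "carry_out", "data": {
  "deltas": [0.04, -0.026, 0, 0, 0, 0.06, 0.08, -0.052, 0, 0, 0, 0.16, 0.12, -0.078, 0, 0, 0, 0.28, 0.16, -0.104, 0, 0, 0, 0.38, 0.192, -0.125, 0, 0, 0, 0.46]
}}

```text
time: 1.65
eef_pos: [0.5227, -0.2252, 0.198]
tcp_rot: [1.0, -0.001, 0.0, -0.0]
contact_force: [-0.3, 0.1, -0.2]
opening: 0.999
finger_force: 0.0
```

{"op": "carry_out", "data": {
  "deltas": [0, 0, 0, 0, 0, 0, 0, 0, 0, 0, 0, 0]
}}

```text
time: 1.9
eef_pos: [0.5219, -0.2277, 0.1979]
tcp_rot: [1.0, 0.0, -0.0, 0.0]
contact_force: [-1.2, -0.2, 0.7]
opening: 0.996
finger_force: 0.0
```

```bash
cat > w.py <<'E'
from h import *
import sys
s=ctrl.get_state();im,d=ctrl.read_camera("wrist");P=cloud("wrist",d,s)
print(s["time"],s["eef_pos"],R.from_quat(s["tcp_rot"]).as_matrix()[:,0],s["qpos"],s["opening"],s["contact_force"])
h=cv2.cvtColor(im,cv2.COLOR_RGB2HSV)
red=((h[...,0]<8)|(h[...,0]>172))&(h[...,1]>130)&(h[...,2]>50)&(np.hypot(P[...,0]-.53,P[...,1]+.207)<.06)
for lo,hi in((.12,.13),(.1,.13)):
    Q=P[red&(P[...,2]>lo)&(P[...,2]<hi)]
    if len(Q)<20: continue
    e,V=np.linalg.eigh(np.cov(Q[:,:2].T))
    print(len(Q),cv2.minAreaRect((Q[:,:2]*1000).astype(np.float32)),"ang",np.degrees(np.arctan(V[1,1]/V[0,1])),np.percentile(Q[:,2],[5,50,95]))
cv2.imwrite("pics/%s.png"%sys.argv[1],im[...,::-1])
E
python3 w.py w1
```

```text
1.9 [ 0.52193199 -0.22774247  0.19787475] [ 9.99999934e-01  3.22659714e-04 -1.69485512e-04] [-5.89433805e-01  5.50473572e-02  1.84005562e+00 -2.80443036e-04
  1.24651573e+00  9.81129204e-01] 0.9963394272344348 [-1.2136281  -0.24489036  0.68042287]
925 ((536.3101806640625, -211.9309844970703), (63.90888214111328, 13.966033935546875), 1.2232905626296997) ang 0.857983404311909 [0.12214304 0.12474977 0.12612282]
958 ((536.4667358398438, -211.8546600341797), (64.16609954833984, 14.088348388671875), 0.7300065159797668) ang 0.6677185884164807 [0.12129672 0.12470693 0.12610332]
```

View pics/w1.png

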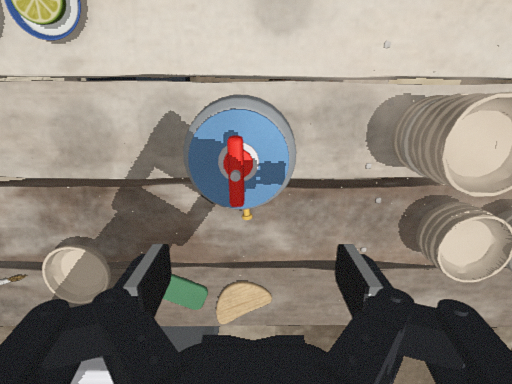

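The wrist view shows the red bar at about (237,172), almost parallel to the jaws: 0.8° anticlockwise of the tool, so closing can only nudge it in the loosening direction. The nearest mugs are well clear. Next: centre the tool, descend and close gently.

{"op": "carry_out", "data": {
  "deltas": [0.006, -0.008, 0.005, 0, 0, 0, 0.0125, -0.016, 0.025, 0, 0, 0, 0.0125, -0.016, 0.055, 0, 0, 0, 0.0125, -0.016, 0.085, 0, 0, 0, 0.0125, -0.016, 0.102, 0, 0, 0]
}}

```text
time: 2.58
eef_pos: [0.5332, -0.2112, 0.0923]
tcp_rot: [1.0, -0.001, -0.002, -0.001]
contact_force: [-0.6, 0.7, -0.4]
opening: 1.0
finger_force: 0.0
```

{"op": "carry_out", "data": {
  "deltas": [0, 0, 0, 0, 0, 0, 0, 0, 0, 0, 0, 0, 0, 0, 0, 0, 0, 0, 0, 0, 0, 0, 0, 0, 0, 0, 0, 0, 0, 0],
  "grip": 0,
  "grip_force": 30
}}

```text
time: 3.2
eef_pos: [0.5349, -0.2125, 0.0964]
tcp_rot: [1.0, -0.001, 0.0, 0.0]
contact_force: [0.8, -0.0, 0.1]
opening: 0.0
finger_force: 0.0
```

{"op": "carry_out", "data": {
  "deltas": [0, 0, 0, 0, 0, 0, 0, 0, 0, 0, 0, 0, 0, 0, 0, 0, 0, 0]
}}

```text
time: 3.58
eef_pos: [0.5346, -0.2123, 0.0958]
tcp_rot: [1.0, -0.001, -0.0, -0.0]
contact_force: [0.1, 0.7, -0.2]
opening: 0.0
finger_force: 0.0
```

The jaws closed fully (opening 0), so they aren't holding the bar. I'll look before doing anything else.

```bash
python3 w.py w2; python3 - <<'E'
from h import *
s=ctrl.get_state();print(s["opening"],s["finger_force"])
a,_=ctrl.read_camera("scene");b,_=ctrl.read_camera("wrist")
cv2.imwrite("pics/c.png",np.hstack([cv2.resize(a[120:250,250:400,::-1],(450,390)),cv2.resize(b[100:384,100:400,::-1],(350,390))]))
E
```

```text
3.575 [ 0.53464625 -0.21234141  0.09577814] [ 9.99999276e-01 -1.20050906e-03 -8.53401956e-05] [-5.54366582e-01  1.74922372e-01  1.90689900e+00  1.97311293e-06
  1.05987265e+00  1.01762929e+00] 0.0004423722869165785 [ 0.07572563  0.6879686  -0.15179811]
1157 ((554.3768310546875, -211.77410888671875), (28.35016441345215, 14.01193618774414), 0.6444460153579712) ang 0.9949584205934423 [0.1216546  0.12472622 0.12608841]
1261 ((554.428466796875, -211.7896728515625), (28.488468170166016, 14.005646705627441), 0.804961085319519) ang 1.0286682219551246 [0.11679128 0.12459926 0.12602291]
0.0024073498258999123 0.0
```

View pics/c.png

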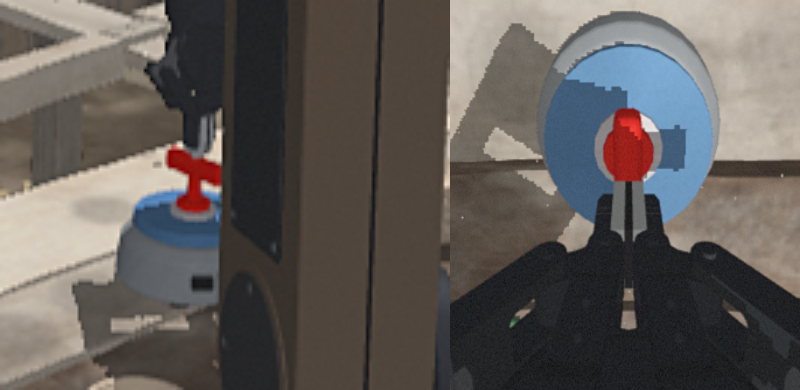

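In the wrist view the finger pads end at about (628,180) in front of the bar, with only a thin gap between them. In the scene view the tips seem to stop at the bar's top edge, about (200,150). I'll measure where the fingers really are from depth.

```bash
python3 - <<'E'
from h import *
s=ctrl.get_state();im,d=ctrl.read_camera("wrist");P=cloud("wrist",d,s)
for r in range(180,330,8):
    print(r,[(c,tuple(im[r,c]),tuple((P[r,c]*1000).round().astype(int))) for c in(228,232,236,240,244)])
im2,d2=ctrl.read_camera("scene");P2=cloud("scene",d2)
Q=(abs(P2[...,0]-.534)<.05)&(abs(P2[...,1]+.211)<.06)&(P2[...,2]>.1)&(P2[...,2]<.2)
h=cv2.cvtColor(im2,cv2.COLOR_RGB2HSV);grey=Q&(h[...,1]<100)
A=P2[grey]; A=A[np.argsort(A[:,2])];print(len(A));print((A[:40:3]*1000).round())
cv2.imwrite("pics/d.png",np.hstack([cv2.resize(im2[155:205,295:345,::-1],(400,400),interpolation=0),cv2.resize(im[180:280,190:290,::-1],(400,400),interpolation=0)]))
E
```

```text
180 [(228, (np.uint8(66), np.uint8(93), np.uint8(121)), (np.int64(556), np.int64(-194), np.int64(70))), (232, (np.uint8(68), np.uint8(92), np.uint8(119)), (np.int64(556), np.int64(-197), np.int64(70))), (236, (np.uint8(67), np.uint8(95), np.uint8(120)), (np.int64(555), np.int64(-200), np.int64(68))), (240, (np.uint8(62), np.uint8(93), np.uint8(122)), (np.int64(556), np.int64(-203), np.int64(71))), (244, (np.uint8(127), np.uint8(23), np.uint8(34)), (np.int64(613), np.int64(-212), np.int64(272)))]
188 [(228, (np.uint8(67), np.uint8(97), np.uint8(126)), (np.int64(550), np.int64(-194), np.int64(69))), (232, (np.uint8(108), np.uint8(106), np.uint8(107)), (np.int64(551), np.int64(-197), np.int64(74))), (236, (np.uint8(136), np.uint8(132), np.uint8(131)), (np.int64(551), np.int64(-200), np.int64(75))), (240, (np.uint8(126), np.uint8(65), np.uint8(65)), (np.int64(566), np.int64(-205), np.int64(121))), (244, (np.uint8(152), np.uint8(36), np.uint8(34)), (np.int64(567), np.int64(-208), np.int64(124)))]
196 [(228, (np.uint8(140), np.uint8(136), np.uint8(134)), (np.int64(546), np.int64(-194), np.
[... 8055 characters left out ...]
6))), (232, (np.uint8(27), np.uint8(28), np.uint8(37)), (np.int64(551), np.int64(-206), np.int64(205))), (236, (np.uint8(17), np.uint8(15), np.uint8(17)), (np.int64(551), np.int64(-208), np.int64(206))), (240, (np.uint8(32), np.uint8(30), np.uint8(34)), (np.int64(543), np.int64(-208), np.int64(197))), (244, (np.uint8(27), np.uint8(31), np.uint8(31)), (np.int64(613), np.int64(-212), np.int64(272)))]
317
[[ 566. -208.  113.]
 [ 556. -217.  126.]
 [ 547. -216.  126.]
 [ 526. -217.  127.]
 [ 506. -215.  128.]
 [ 533. -212.  129.]
 [ 528. -211.  130.]
 [ 533. -208.  133.]
 [ 522. -212.  135.]
 [ 521. -207.  136.]
 [ 523. -216.  137.]
 [ 535. -206.  138.]
 [ 521. -219.  139.]
 [ 525. -207.  141.]]
```

View pics/d.png

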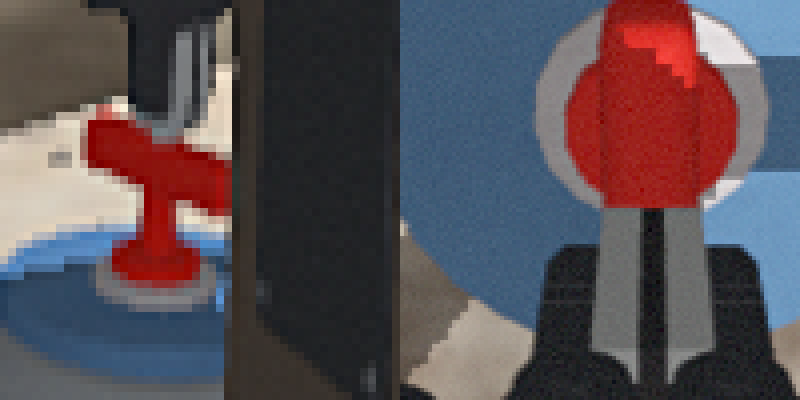

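Depth from both cameras shows that the shut fingertips are really at z ≈ 0.132. That is about 36 mm above the reported TCP (0.096), so they closed just over the bar without touching it. The fingers are centred in x and y. I'll open, descend 36 mm more in small steps while watching the force, and close again.

{"op": "carry_out", "data": {
  "deltas": [0, 0, 0, 0, 0, 0, 0, 0, 0, 0, 0, 0, 0, 0, 0, 0, 0, 0, 0, 0, 0, 0, 0, 0],
  "grip": 100
}}

```text
time: 4.32
eef_pos: [0.5347, -0.2124, 0.0958]
tcp_rot: [1.0, -0.001, -0.0, -0.0]
contact_force: [-0.8, 0.4, 0.4]
opening: 0.847
finger_force: 0.0
```

{"op": "carry_out", "data": {
  "deltas": [0, 0, 0.006, 0, 0, 0, 0, 0, 0.016, 0, 0, 0, 0, 0, 0.026, 0, 0, 0, 0, 0, 0.036, 0, 0, 0, 0, 0, 0.036, 0, 0, 0]
}}

```text
time: 4.95
eef_pos: [0.5337, -0.2118, 0.0582]
tcp_rot: [1.0, -0.001, -0.001, -0.001]
contact_force: [-0.7, 0.6, 0.8]
opening: 0.997
finger_force: 0.0
```

{"op": "carry_out", "data": {
  "deltas": [0, 0, 0, 0, 0, 0, 0, 0, 0, 0, 0, 0, 0, 0, 0, 0, 0, 0, 0, 0, 0, 0, 0, 0, 0, 0, 0, 0, 0, 0],
  "grip": 0,
  "grip_force": 30
}}

```text
time: 5.58
eef_pos: [0.5348, -0.2122, 0.0602]
tcp_rot: [1.0, -0.001, 0.0, -0.0]
contact_force: [-0.1, 0.8, 2.2]
opening: 0.158
finger_force: 31.7
```

```bash
python3 w.py w3; python3 - <<'E'
from h import *
s=ctrl.get_state();print(s["opening"],s["finger_force"],s["wrist_torque"])
a,_=ctrl.read_camera("scene");b=cv2.imread("pics/w3.png")
cv2.imwrite("pics/e.png",np.hstack([cv2.resize(a[155:205,295:345,::-1],(400,400),interpolation=0),cv2.resize(b[170:290,180:300],(400,400),interpolation=0)]))
E
```

```text
5.575 [ 0.53481105 -0.21215499  0.06019475] [ 9.99999354e-01 -1.11814781e-03  2.03523865e-04] [-5.54122675e-01  2.22408454e-01  1.92501052e+00  4.53814955e-04
  9.94169381e-01  1.01754435e+00] 0.15785491137201732 [-0.14348948  0.84833082  2.15207654]
3160 ((535.953857421875, -212.07412719726562), (14.261616706848145, 65.86296844482422), 89.79276275634766) ang 0.34512600486386646 [0.12201357 0.12470638 0.12595133]
3388 ((535.9615478515625, -212.43516540527344), (15.237020492553711, 65.8211669921875), 89.01419830322266) ang 0.2996736639452068 [0.11754664 0.12462287 0.12593176]
0.1621334167124151 31.766136288642883 [0.20170773 0.0273382  0.00313293]
```

View pics/e.png

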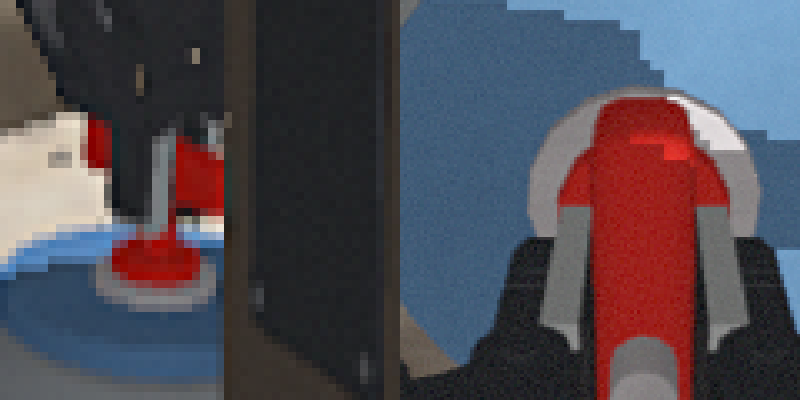

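The bar is now gripped: opening 0.16 (14 mm) at 32 N, with the pads on both sides in both views. Positive rotation about tool z, which points down, is clockwise from above, so it loosens. Turning now.

{"op": "carry_out", "data": {
  "deltas": [0, 0, 0, 0, 0, 0.04, 0, 0, 0, 0, 0, 0.12, 0, 0, 0, 0, 0, 0.22, 0, 0, 0, 0, 0, 0.32, 0, 0, 0, 0, 0, 0.4]
}}

```text
time: 6.3
eef_pos: [0.5349, -0.2119, 0.0602]
tcp_rot: [0.98, -0.2, 0.0, -0.0]
contact_force: [0.0, 2.7, 2.9]
opening: 0.155
finger_force: 31.9
```

```bash
python3 w.py w4
```

```text
6.3 [ 0.53487355 -0.21185813  0.0601971 ] [ 9.19618410e-01 -3.92812877e-01 -1.55331698e-04] [-5.53836752e-01  2.22418229e-01  1.92499386e+00  9.74144058e-04
  9.94461447e-01  1.42011701e+00] 0.15533960681270453 [0.03512731 2.73249683 2.85984739]
3149 ((535.7261962890625, -212.42791748046875), (14.168024063110352, 65.53135681152344), 67.37029266357422) ang -22.601950853804748 [0.12201943 0.12474686 0.12595344]
3381 ((535.6529541015625, -212.935791015625), (15.137301445007324, 65.78772735595703), 67.43936157226562) ang -22.609466946607096 [0.11766161 0.12465734 0.12592884]
```

The bar has turned 23° clockwise with the tool, and forces are small. Carrying on to about 86°.

{"op": "carry_out", "data": {
  "deltas": [0, 0, 0, 0, 0, 0.1, 0, 0, 0, 0, 0, 0.22, 0, 0, 0, 0, 0, 0.34, 0, 0, 0, 0, 0, 0.46, 0, 0, 0, 0, 0, 0.58]
}}

```text
time: 6.98
eef_pos: [0.5352, -0.2115, 0.0602]
tcp_rot: [0.881, -0.472, 0.0, -0.001]
contact_force: [0.5, 5.0, 2.6]
opening: 0.157
finger_force: 31.9
```

{"op": "carry_out", "data": {
  "deltas": [0, 0, 0, 0, 0, 0.12, 0, 0, 0, 0, 0, 0.24, 0, 0, 0, 0, 0, 0.36, 0, 0, 0, 0, 0, 0.46, 0, 0, 0, 0, 0, 0.52]
}}

```text
time: 7.6
eef_pos: [0.5356, -0.2113, 0.0602]
tcp_rot: [0.731, -0.683, 0.0, -0.001]
contact_force: [1.9, 4.2, 1.7]
opening: 0.157
finger_force: 31.8
```

{"op": "carry_out", "data": {
  "deltas": [0, 0, 0, 0, 0, 0, 0, 0, 0, 0, 0, 0]
}}

```text
time: 7.85
eef_pos: [0.5356, -0.2113, 0.0602]
tcp_rot: [0.731, -0.682, 0.0, -0.001]
contact_force: [2.3, 4.1, 2.6]
opening: 0.161
finger_force: 31.7
```

```bash
python3 w.py w5
```

```text
7.85 [ 0.53562424 -0.21127598  0.06018477] [ 0.06977354 -0.99756141 -0.00170099] [-0.55317571  0.22264831  1.92474416  0.00314956  0.99344449  2.51687034] 0.16051870920437053 [2.31280053 4.13405931 2.58591573]
3127 ((535.1563720703125, -212.92669677734375), (14.225975036621094, 65.24179077148438), 4.767848014831543) ang -85.50883739058472 [0.12213358 0.1248512  0.12601124]
3366 ((534.7061157226562, -212.9642333984375), (15.129624366760254, 65.24179077148438), 4.767848014831543) ang -85.61278442912989 [0.1170793  0.12476267 0.12599038]
```

The bar has turned about 86°. Now I'll release, rise straight up and check.

{"op": "carry_out", "data": {
  "deltas": [0, 0, 0, 0, 0, 0, 0, 0, 0, 0, 0, 0, 0, 0, 0, 0, 0, 0, 0, 0, 0, 0, 0, 0, 0, 0, 0, 0, 0, 0],
  "grip": 100
}}

```text
time: 8.52
eef_pos: [0.5346, -0.2125, 0.0598]
tcp_rot: [0.731, -0.682, 0.0, 0.0]
contact_force: [-0.1, 0.8, -0.0]
opening: 1.001
finger_force: 0.0
```

{"op": "carry_out", "data": {
  "deltas": [0, 0, -0.008, 0, 0, 0, 0, 0, -0.03, 0, 0, 0, 0, 0, -0.06, 0, 0, 0, 0, 0, -0.1, 0, 0, 0, 0, 0, -0.13, 0, 0, 0]
}}

```text
time: 9.15
eef_pos: [0.5352, -0.2126, 0.1925]
tcp_rot: [0.731, -0.682, 0.001, -0.0]
contact_force: [-0.2, -0.7, 0.0]
opening: 0.995
finger_force: 0.0
```

{"op": "carry_out", "data": {
  "deltas": [0, 0, -0.02, 0, 0, 0, 0, 0, -0.03, 0, 0, 0, 0, 0, -0.03, 0, 0, 0, 0, 0, -0.03, 0, 0, 0]
}}

```text
time: 9.65
eef_pos: [0.534, -0.212, 0.2182]
tcp_rot: [0.731, -0.682, -0.001, 0.0]
contact_force: [-0.2, 0.2, -0.8]
opening: 1.004
finger_force: 0.0
```

```bash
python3 w.py w6
```

```text
9.65 [ 0.53398272 -0.21196584  0.21816113] [ 0.06948508 -0.99758162 -0.0016546 ] [-5.54421637e-01  5.21771827e-02  1.80546926e+00  6.13400606e-06
  1.28677001e+00  2.51762618e+00] 1.003559204639144 [-0.15578273  0.23614412 -0.81990894]
757 ((535.87109375, -212.8077392578125), (12.984910011291504, 64.50816345214844), 4.280069351196289) ang -85.6557616178624 [0.12251856 0.12497056 0.12630892]
770 ((535.8582153320312, -212.8065185546875), (13.00039005279541, 64.5093765258789), 4.237412452697754) ang -85.74309120667891 [0.12220499 0.12493268 0.12629088]
```

View pics/w6.png

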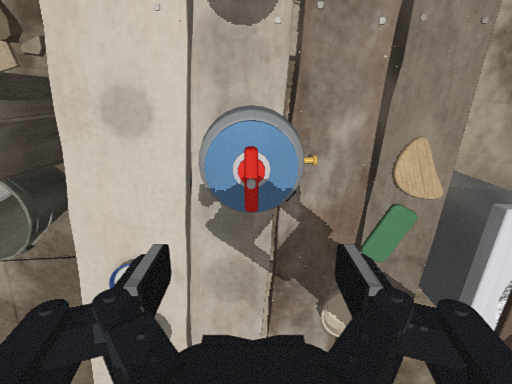

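The red bar, at about (251,180), now lies across its starting direction, about 86.5° loosened. The gripper is open and well clear above it.

```bash
python3 -c "
from plant import ctrl
print(ctrl.sign_off())"
```

```text
the job is handed in; nothing more can be done
None
```

The red nut is loosened by about 86° clockwise, it was never turned the tightening way, the gripper has let go and drawn clear above it, the black nut was not touched, and the job is handed in at about 10 s.

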